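Dust a bisque beaker, load the spray slide and index it to the notch

ROBOT

A 6-joint arm with a two-finger parallel gripper is mounted at the origin on a cart in front of the work surface, level with it; the furniture and walls round the work are solid. World frame = base frame: x ahead of the robot, y to its left, z up, the work surface at z = 0. Lengths are in m, angles in rad, forces in N, time in s.
With the tool pointing down it reaches from about 0.325 to 0.925 m from the base axis. Payload 3.1 kg.
Tool frame: the origin (TCP) lies at the very end of the fingers, on their centre line; the grasp point (between the pads) lies 19 mm behind it; z points along the fingers, y is the line along which they close (so a half turn about z gives the same grasp; the last joint's range is limited). The gripper opens to 85 mm and grips with 20 to 120 N. Pads are 22 mm wide; open, the fingers measure 114 mm over their backs; the gripper's body (76 mm by 85 mm) begins 54 mm behind the grasp point. The pads swing forward as they close: fully open they stand 13 mm farther back than shut.
Start: joints at [-1.446, 0.217, 1.613, -0, 1.311, -0.112], TCP at [0.147, -0.608, 0.203] pointing down, gripper open.
Joint ranges: [-2.75, 2.75], [-0.78, 2.1], [0.31, 2.55], [-1.13, 4.27], [0.13, 2.63], [-2.58, 2.58]. Speed limits (rad/s): [2.79, 2.79, 3.14, 3.14, 3.14, 3.14].

INTERFACE

Orientations are given as a unit quaternion [x, y, z, w].
In Python, from cell import sensors, snapshot, arm gives the robot as it stands.
- The arm moves only by the tool arm_command, never from a script. Its argument "targets" is a list that holds one entry, the list of rows, each a list of 7 numbers: the shift along the tool's x, y, z in units of 25 mm (1.0 is 25 mm), then the turn, a rotation vector about the tool's x, y, z in rad, then the opening, from 0 (shut) to 1 (fully open). In form: [[[x, y, z, rx, ry, rz, claw], ...]]. A call has 1 to 5 rows; each row shifts and turns the commanded pose from where the row before left it, along the tool's axes as they then stand; what a row does not reach is not made up. A row lasts 1/10 s, in which the tool goes at most 50 mm and 8.59 degrees, less where a joint would pass 70% of its speed; a pose out of reach is approached as far as the arm can. A call is refused whole if a number of a shift passes 1 or a number of a turn 0.15, either way. A call with a gripper value outside its range is refused whole. The fingers move at their own pace and stop on an object; "grip_force" is the grip in N (left out, the last holds). Time passes only in rows, so rows that do not move let the fingers close. It gives the time, the measured TCP pose, the force, the opening and the grip force at its end, in the units of the state.
- sensors.state(): the state, without advancing time (a new reading comes with each control period).
- snapshot(name): name is "scene" or "top"; returns a dict with "img" (420x560x3 uint8, red, green, blue), "depth" (420x560 float32, m along the optical axis (not along the pixel's ray), 0 where there is no reading), "intrinsics" (3x3 intrinsics, pixels), "T" (4x4, takes a point from camera to world coordinates). Camera axes: x right, y up, looking along -z (the intrinsics and any distortion apply to the point x, -y, -z); pixel columns grow to the right and rows downward; lengths in m; the calibration is good to about 2 mm. A picture is of the moment at which its call begins.
- arm.sign_off(): hands the job in; it is judged then, once.
The state is a dict: "t": time; "q": joint angles; "qvel": joint speeds; "tau": joint torques, N m; "eef_pos": TCP position; "tool_rot": TCP orientation; "contact_force": force on the tool from outside, world axes, zero at the start; "torque": the same for the moment, N m; "finger_gap": finger opening in m; "finger_force": force on a finger pad.
Only numpy, scipy, OpenCV 4.12 (cv2) and the standard library are available. Lean on these libraries where they do the work, as an engineer would, in place of code of your own. Each camera call takes 0.05 s, during which the arm holds its last target. There are 200 camera calls.

TASK

Pick up the cream bisque beaker, tip it about 45 degrees with its mouth over the dish to shed any dust, bring it upright again in the air and stand it in the blue seat of the carriage, which still waits at its starting place. Let go of the beaker, take the carriage's red handle and slide the carriage to the right until its ball clicks into the notch of the brass index block, without running past it. Finish while still gripping the red handle with the carriage held at the notch, the beaker standing in its seat and the other things left alone.

Things in the scene. Friction and masses are not known exactly. Their poses are not given: they have to be found in the camera images.
- cup: The small cream bisque beaker (unglazed clay cup), at the start standing mouth up on the table at the front left. 64 mm wide at the rim, about 56 mm at the foot, 79 mm high, 0.17 kg, hollow and empty, walls firm. Origin: centre of its underside; z points out of its mouth. Round, so any yaw serves; it can be gripped across the outside, within some 25 mm below the rim.
- cup_rim (a point): Centre of the beaker's mouth, 79 mm above its underside along its z.
- dish: Shallow bisque dish, 150 mm across, 24 mm high, fixed on the table at the left, beyond the beaker. Origin: centre of its underside.
- rail: The linear slide, fixed to the table: grey base plate 130 x 380 x 10 mm with two steel rods between two aluminium end blocks (42 mm high). Origin: centre of its underside; its y runs along the rods, to the robot's left, its x away from the robot, z up. It stands turned by up to 0.2 rad.
- carriage: Aluminium carriage on the rods (deck 122 x 100 mm, top 46 mm above the table). It slides only along the rail's y, 235 mm in all, and starts near the left end; it must go to the right (rail -y). Drag about 1.5 N. A round blue seat lies on its deck, a dark plunger with a sprung ball at its front edge, and an arm reaches out to the front with a red upright handle. Axes parallel to the rail's.
- seat (a point): Centre of the inner floor of the blue cup seat, 49 mm above the table; floor 86 mm across inside a lip 6 mm high.
- handle_grip (a point): Point on the axis of the red upright handle at the end of the carriage's arm: a round post 16 mm in diameter, from 46 to 106 mm above the table, 118 mm in front of the seat centre (towards rail -x), rigid with the carriage. The point lies 86 mm above the table, 20 mm below the post's top: a good place to pinch it from above, with the fingers closing along the rail.
- carriage_ball (a point): The sprung ball under the carriage's plunger, 54 mm from the handle axis towards rail +x and level with it along the rail. It moves with the carriage. The ball is in the notch when this point lies over notch (same rail y).
- index_block: Brass index block clamped to the front edge of the slide's base plate, 44 mm long along the rail, with a red mark in the middle of its front face and two cross pins on top, 14.7 mm apart, with the notch between them. Fixed, but clamped at a different place along the rail each time, 125 to 200 mm to the right of the carriage's starting place. Axes parallel to the rail's. Origin: centre of its underside, on the plate.
- notch (a point): The middle of the notch, over the red mark. As the carriage comes from the left, the ball meets the first pin 14.7 mm before the notch, where the push needed rises by about 5 N (to 6 or 7 N in all, drag included); it tops the pin 7.3 mm before, then the spring draws it into the notch; the second pin holds it back with 5 to 6 N in the same way, and 14.7 mm past the notch the carriage is free again. Let go within 4 mm of the notch, the carriage settles within about 2 mm of it.
- jar_blue: Blue jar with a black lid, 54 mm wide, 74 mm high, behind the slide's right end. To be left alone. Origin: centre of its underside.
- jar_red: White jar with a red lid, 62 mm wide, 86 mm high, behind the slide's right end. To be left alone. Origin: centre of its underside.
- tile_a: Green L-shaped standing test tile, 30x34x61 mm, back left. To be left alone. Origin: centre of its underside.
- tile_b: Brown L-shaped standing test tile, 30x34x61 mm, back left. To be left alone. Origin: centre of its underside.
Things that resemble listed ones, but are neither listed nor needed, are in the scene too. What is shaped like the index_block but pink is not meant.

How it is judged:
On the way, in this order (a step that is already met when the one before it is completed fails the run):
1. the beaker, held in the fingers, is tipped about 45 degrees (32 to 60) with its mouth over the dish (mouth centre within 80 mm of the dish's centre, seen from above), carried by nothing else (angle between cup's own z axis and vertical between 0.56 and 1.05 rad and horizontal distance between cup_rim and dish below 0.08 m and contact force between the fingers and cup above 1 N and contact force between cup and dish below 0.1 N), for 0.2 s.
2. the beaker is upright again (within 10 degrees) while still held in the air (angle between cup's own z axis and vertical below 0.175 rad and contact force between the fingers and cup above 1 N and height (world z) of cup above 0.05 m and contact force between cup and carriage below 0.1 N), for 0.1 s.
3. the beaker stands upright in the seat, let go, with the carriage still short of the index block (at least 80 mm from the notch) (horizontal distance between cup and seat below 0.02 m and z of cup in the frame of seat between -0.005 and 0.006 m and angle between cup's own z axis and vertical below 0.08 rad and contact force between the fingers and cup below 0.2 N and y of carriage_ball in the frame of notch above 0.08 m), for 0.2 s.
At the end, for the whole second after the job is handed in: Ball within 4 mm of the notch and the carriage at rest; the fingers grip the red handle (over 2 N, grasp point within 45 mm of the grip point); the beaker stands upright (within 4.5 degrees) in the seat, within 20 mm of its centre, untouched by the robot (y of carriage_ball in the frame of notch between -0.004 and 0.004 m and horizontal distance between cup and seat below 0.02 m and z of cup in the frame of seat between -0.005 and 0.006 m and angle between cup's own z axis and vertical below 0.08 rad and contact force between each of the fingers, the arm and cup below 0.2 N and contact force between the fingers and carriage above 2 N and distance between the grasp point and handle_grip below 0.045 m and linear speed of carriage below 0.01 m/s and linear speed of cup below 0.02 m/s); the arm keeps its last pose, push and grip.
It fails at once if the carriage runs past the notch (more than 15 mm beyond it) (y of carriage_ball in the frame of notch below -0.015 m).
It fails at once if the beaker is tipped past 75 degrees (angle between cup's own z axis and vertical above 1.31 rad).
It fails at once if a jar or a test tile is moved more than 30 mm (distance of any of jar_blue, jar_red, tile_a, tile_b from where it was at the start of the episode above 0.03 m).
It also fails if it takes over 61 s, if anything falls off the work surface, if the arm or the gripper's body presses on something with over 40 N, if the wrist force passes 120 N, or if a joint passes its speed limit or range.

## Working session

There is one attempt and no reset: what is moved stays moved. The work goes in short steps, Python scripts to look and compute and a tool call to move; the robot and the scene stay as the last step left them, time stands still between calls to the robot, and variables do not carry over. Pictures are saved under pics/ and viewed, at most 10 in all, crops included, and the job is handed in when it is done.

Besides the shell and the picture viewer there is one more tool, called after "Emit:" by a JSON object that holds its "api" and its "payload", one argument or row to a line. arm_command: Moves the arm, as the interface text tells. Its arguments: {"type":"object","properties":{"targets":{"type":"array"},"grip_force":{"type":"number"}},"required":["targets"]}

```bash
mkdir -p pics
cat > h.py <<'E'
import numpy as np, cv2
from cell import sensors, snapshot, arm
def ray(s,u,v):
    K=s["intrinsics"];T=s["T"]
    d=T[:3,:3]@np.array([(u-K[0,2])/K[0,0],-(v-K[1,2])/K[1,1],-1.]);return T[:3,3],d
def plane(s,u,v,z):
    o,d=ray(s,u,v);return o+d*(z-o[2])/d[2]
def cloud(s):
    K=s["intrinsics"];T=s["T"];v,u=np.mgrid[:420,:560];D=s["depth"]
    P=np.stack([(u-K[0,2])/K[0,0]*D,-(v-K[1,2])/K[1,1]*D,-D],-1)
    return P@T[:3,:3].T+T[:3,3]
E
python3 - <<'E'
from h import *
import pickle
ss={n:snapshot(n) for n in("scene","top")}
pickle.dump(ss,open("s0.pkl","wb"))
for n,s in ss.items():
    cv2.imwrite(f"pics/{n}0.png",cv2.resize(s["img"][...,::-1],(784,588),interpolation=cv2.INTER_CUBIC)); print(n,s["T"].round(3).tolist(),s["intrinsics"].tolist())
st=sensors.state();print({k:np.round(v,3).tolist() for k,v in st.items()})
E
```

```text
scene [[-0.906, 0.235, -0.351, 0.271], [-0.422, -0.519, 0.743, 0.751], [-0.008, 0.822, 0.569, 0.617], [0.0, 0.0, 0.0, 1.0]] [[381.7736698174272, 0.0, 276.8864152067103], [0.0, 381.7736698174272, 210.65374199204606], [0.0, 0.0, 1.0]]
top [[0.018, 0.986, -0.167, 0.393], [-1.0, 0.02, 0.014, 0.112], [0.017, 0.167, 0.986, 1.132], [0.0, 0.0, 0.0, 1.0]] [[456.05955365865134, 0.0, 284.54942415854947], [0.0, 456.05955365865134, 205.34571574276754], [0.0, 0.0, 1.0]]
{'t': 0.1, 'q': [-1.446, 0.218, 1.615, -0.0, 1.311, -0.112], 'qvel': [0.002, -0.003, -0.003, -0.001, 0.003, 0.002], 'tau': [-0.002, -39.808, -30.497, -0.0, 0.004, 0.0], 'eef_pos': [0.147, -0.607, 0.202], 'tool_rot': [0.993, 0.118, -0.0, -0.001], 'contact_force': [1.021, 0.613, 0.443], 'torque': [0.016, -0.005, -0.022], 'finger_force': 0.0, 'finger_gap': 0.086}
```

View pics/scene0.png

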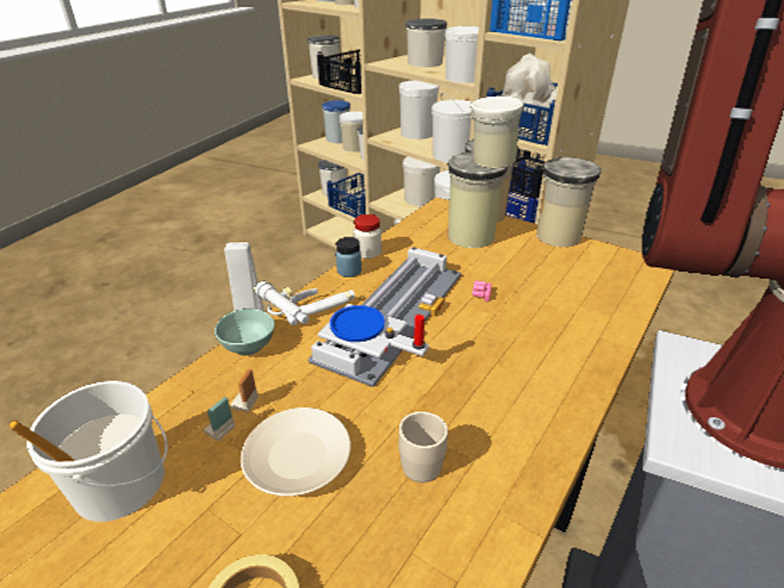

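View pics/top0.png

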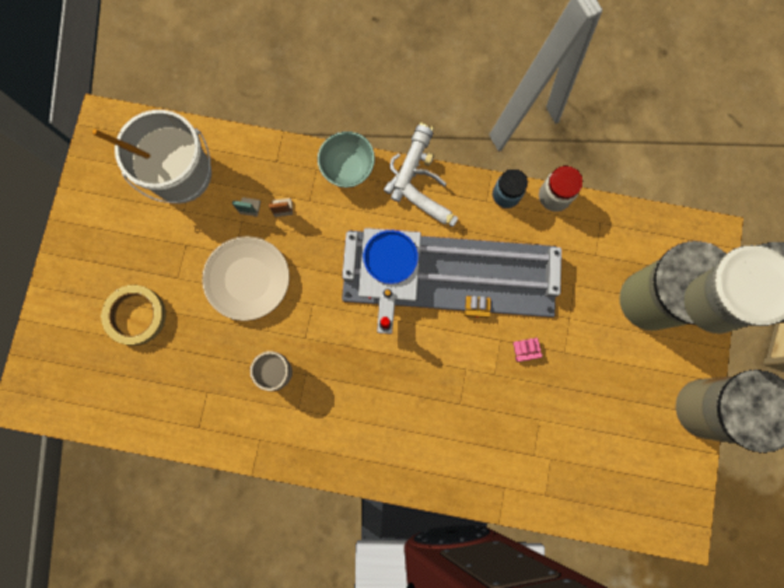

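The scene view shows the beaker at (423,445), the dish at (297,452), the blue seat at (357,323) and the red handle at (419,332). In the top view these are at (270,371), (245,278), (391,257) and (385,324). Candidates that could be confused:
- **Index block:** brass at top (478,305) or the pink lookalike at (528,350). I choose the brass one, on the plate edge.
- **Beaker:** cream cup at (270,371), or the wooden ring (132,315) or green bowl (346,159). I choose the cream cup.

Run:
```python
from h import *
import pickle
ss=pickle.load(open("s0.pkl","rb"));s=ss["top"];P=cloud(s);f=1.4
hsv=cv2.cvtColor(s["img"],cv2.COLOR_RGB2HSV)
def near(u,v,r):
    m=np.zeros((420,560),np.uint8);cv2.circle(m,(int(u/f),int(v/f)),int(r/f),1,-1);return m>0
def circ(name,m,z):
    c=max(cv2.findContours(m.astype(np.uint8),0,1)[0],key=cv2.contourArea)[:,0]
    w=np.array([plane(s,u,v,z)[:2] for u,v in c]);(x,y),r=cv2.minEnclosingCircle(w.astype(np.float32))
    print(name,round(x,4),round(y,4),"r",round(r,4),"n",m.sum())
Z=P[...,2];ok=s["depth"]>0
circ("cup rim",near(270,371,35)&ok&(Z>.068)&(Z<.09),.079)
circ("dish",near(245,278,60)&ok&(Z>.016)&(Z<.035),.024)
H,S,V=cv2.split(hsv)
blue=near(391,257,45)&(H>105)&(H<130)&(S>150); circ("seat",blue,.052)
red=near(385,324,15)&((H<8)|(H>172))&(S>150)&ok; circ("handle top",red&(Z>.095),.106);print(Z[red].max())
# scene red, axis
br=near(478,305,22)&(H>12)&(H<28)&(S>150)&ok;print("brass",br.sum(),P[br].mean(0),P[br].min(0),P[br].max(0),np.percentile(Z[br],[5,50,95]))
# rail base plate corners top view
for u,v,z in[(344,234,.01),(343,300,.01),(556,316,.01),(562,248,.042),(350,233,.042)]:print(u,v,plane(s,u/f,v/f,z).round(3),P[int(v/f),int(u/f)].round(3))
for nm,b in(("blk",(430,265,530,345)),):
    x0,y0,x1,y1=[int(a/f) for a in b];a=cv2.resize(s["img"][y0:y1,x0:x1,::-1],None,fx=9,fy=9,interpolation=cv2.INTER_CUBIC)
c=ss["scene"]["img"][195:245,225:325,::-1];c=cv2.resize(c,None,fx=6,fy=6,interpolation=cv2.INTER_CUBIC)
w=max(a.shape[1],c.shape[1]);pad=lambda i:cv2.copyMakeBorder(i,0,0,0,w-i.shape[1],0)
o=np.vstack([pad(a)[:300],pad(c)]);print(o.shape,x0,y0,a.shape);cv2.imwrite("pics/crop1.png",o[:600,:800])
```

```text
cup rim 0.4295 0.3057 r 0.0319 n 167
dish 0.5927 0.3669 r 0.0757 n 1135
seat 0.6305 0.1134 r 0.047 n 1130
handle top 0.5106 0.1198 r 0.0067 n 33
0.10972709360550859
brass 275 [ 0.53839627 -0.04269642  0.0091345 ] [ 0.51966782 -0.07901593 -0.00446688] [ 0.56757252 -0.01025351  0.02388832] [-0.00238764  0.01094475  0.02088895]
344 234 [0.679 0.197 0.01 ] [0.68  0.199 0.004]
343 300 [0.558 0.195 0.01 ] [0.559 0.195 0.009]
556 316 [ 0.537 -0.184  0.01 ] [ 0.54  -0.186  0.002]
562 248 [ 0.654 -0.189  0.042] [ 0.664 -0.199  0.001]
350 233 [0.672 0.184 0.042] [0.673 0.184 0.043]
(600, 639, 3) 307 189 (513, 639, 3)
```

View pics/crop1.png

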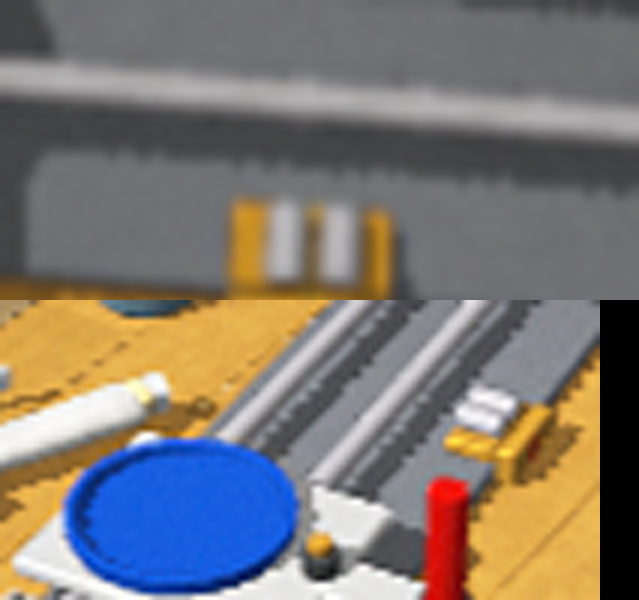

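The crop confirms that the brass block, with its red mark and two pins, sits on the plate's front edge; the notch is at about crop (312,240). The measured sizes match the description: rim radius 32 mm, dish radius 76 mm, seat-to-handle distance 120 mm. I'll move in an arc clear of the canisters.

Emit:
{"api": "arm_command", "payload": {
  "targets": [
    [[0,-1,0,0,0,0,1],[0,-1,0,0,0,0,1],[0,-1,0,0,0,0,1],[0,-1,0,0,0,0,1],[0,-1,0,0,0,0,1]]
  ],
  "grip_force": 40
}}

```text
t: 0.6
eef_pos: [0.1171, -0.4845, 0.2022]
tool_rot: [0.993, 0.118, 0.0, -0.001]
contact_force: [-0.8, 0.1, 0.6]
finger_gap: 0.0855
finger_force: 0.0
```

Emit:
{"api": "arm_command", "payload": {
  "targets": [
    [[0,-1,0,0,0,0,1],[1,-1,0,0,0,0,1],[1,-1,0,0,0,0,1],[1,-1,0,0,0,0,1],[1,-1,0,0,0,0,1]]
  ]
}}

```text
t: 1.1
eef_pos: [0.1855, -0.3395, 0.2024]
tool_rot: [0.993, 0.118, 0.0, -0.0]
contact_force: [0.6, -0.2, 0.6]
finger_gap: 0.0856
finger_force: 0.0
```

Emit:
{"api": "arm_command", "payload": {
  "targets": [
    [[1,-1,0,0,0,0,1],[1,-1,0,0,0,0,1],[1,-1,0,0,0,0,1],[1,-1,0,0,0,0,1],[1,-1,0,0,0,0,1]]
  ]
}}

```text
t: 1.6
eef_pos: [0.2776, -0.1887, 0.2026]
tool_rot: [0.993, 0.118, 0.0, -0.0]
contact_force: [1.1, -1.3, 0.2]
finger_gap: 0.0853
finger_force: 0.0
```

Emit:
{"api": "arm_command", "payload": {
  "targets": [
    [[1,-1,0,0,0,0,1],[1,-1,0,0,0,0,1],[1,-1,0,0,0,0,1],[1,-1,0,0,0,0,1],[1,-1,0,0,0,0,1]]
  ]
}}

```text
t: 2.1
eef_pos: [0.3698, -0.0379, 0.2026]
tool_rot: [0.993, 0.118, -0.0, 0.0]
contact_force: [1.0, 0.6, 0.8]
finger_gap: 0.0856
finger_force: 0.0
```

Emit:
{"api": "arm_command", "payload": {
  "targets": [
    [[1,-1,0,0,0,0,1],[1,-1,0,0,0,0,1],[1,-1,0,0,0,0,1],[1,-1,0,0,0,0,1],[1,-1,0,0,0,0,1]]
  ]
}}

```text
t: 2.6
eef_pos: [0.4619, 0.1129, 0.2024]
tool_rot: [0.993, 0.118, -0.0, 0.0]
contact_force: [-0.4, -0.9, -0.0]
finger_gap: 0.0852
finger_force: 0.0
```

Run:
```python
from h import *
import pickle
ss=pickle.load(open("s0.pkl","rb"));s=ss["top"];f=1.4
yaw=-.055
R=np.array([[np.cos(yaw),np.sin(yaw)],[-np.sin(yaw),np.cos(yaw)]])
H,S,V=cv2.split(cv2.cvtColor(s["img"],cv2.COLOR_RGB2HSV))
# front plate edge and rear/ rods: yaw from scene: pins white in both
for z in(.02,.026):print("notch",z,plane(s,341.7,215.7,z).round(4),"rail",(R@plane(s,341.7,215.7,z)[:2]).round(4))
for n,p in(("seat",(.6305,.1134)),("handle",(.5106,.1198))):print(n,(R@np.array(p)).round(4))
g=cv2.GaussianBlur(s["img"][195:235,325:365],(3,3),0)
# brass extents on rows of block
br=(H>12)&(H<28)&(S>130)&(V>120)
for v in range(210,220):
    u=np.flatnonzero(br[v,325:362])+325
    w=np.flatnonzero((S[v,325:362]<40)&(V[v,325:362]>140))+325
    print(v,u.min() if len(u) else 0,u.max() if len(u) else 0,w.tolist())
```

```text
notch 0.02 [ 0.558  -0.0446  0.02  ] rail [ 0.5596 -0.0139]
notch 0.026 [ 0.5571 -0.0438  0.026 ] rail [ 0.5587 -0.0131]
seat [0.6233 0.1479]
handle [0.5032 0.1477]
210 0 0 []
211 334 334 [337, 338, 339]
212 333 335 [337, 338, 339, 343, 344, 345]
213 333 349 [337, 338, 339, 343, 344, 345]
214 333 349 [337, 338, 339, 343, 344, 345]
215 333 350 [337, 338, 339, 343, 344, 345]
216 333 349 [337, 338, 339, 343, 344, 345]
217 333 349 [337, 338, 339, 343, 344, 345]
218 332 349 [337, 338, 339, 343, 344, 345]
219 332 349 [337, 338, 339, 343, 344, 345]
```

Emit:
{"api": "arm_command", "payload": {
  "targets": [
    [[0.1,-1,0,0,0,0,1],[0.1,-1,0,0,0,0,1],[0.1,-1,0,0,0,0,1],[0.1,-1,0,0,0,0,1],[0.1,-1,0,0,0,0,1]]
  ]
}}

```text
t: 3.1
eef_pos: [0.4439, 0.2367, 0.2023]
tool_rot: [0.993, 0.118, -0.001, 0.0]
contact_force: [0.5, 0.6, -1.0]
finger_gap: 0.0853
finger_force: 0.0
```

Emit:
{"api": "arm_command", "payload": {
  "targets": [
    [[0,-1,0,0,0,0,1],[0,-1,0,0,0,0,1],[0,-0.85,0,0,0,-0.15,1],[0,0,0,0,0,-0.15,1],[0,0,0,0,0,-0.15,1]]
  ]
}}

```text
t: 3.6
eef_pos: [0.4271, 0.3057, 0.2022]
tool_rot: [0.94, 0.34, -0.001, 0.0]
contact_force: [0.3, 0.1, 0.6]
finger_gap: 0.0856
finger_force: 0.0
```

Emit:
{"api": "arm_command", "payload": {
  "targets": [
    [[0,0,0.2,0,0,-0.15,1],[0,0,0.2,0,0,-0.15,1],[0,0,0.2,0,0,-0.15,1],[0,0,0.2,0,0,-0.15,1],[0,0,0.2,0,0,-0.15,1]]
  ]
}}

```text
t: 4.1
eef_pos: [0.4274, 0.3049, 0.1771]
tool_rot: [0.751, 0.661, -0.001, -0.0]
contact_force: [0.3, -0.6, 0.1]
finger_gap: 0.0853
finger_force: 0.0
```

Emit:
{"api": "arm_command", "payload": {
  "targets": [
    [[0,0,0.2,0,0,-0.15,1],[0,0,0.2,0,0,-0.15,1],[0,0,0.2,0,0,-0.15,1],[0,0,0.2,0,0,-0.15,1],[0,0,0.2,0,0,-0.15,1]]
  ]
}}

```text
t: 4.6
eef_pos: [0.4274, 0.3049, 0.1521]
tool_rot: [0.457, 0.89, -0.0, -0.0]
contact_force: [-0.3, 0.1, -0.6]
finger_gap: 0.0854
finger_force: 0.0
```

Emit:
{"api": "arm_command", "payload": {
  "targets": [
    [[0,0,0,0,0,0,1]]
  ]
}}

```text
t: 4.7
eef_pos: [0.4268, 0.3045, 0.1515]
tool_rot: [0.46, 0.888, -0.001, -0.001]
contact_force: [-0.7, -0.8, 1.4]
finger_gap: 0.0853
finger_force: 0.0
```

```bash
cat > d.py <<'E'
from h import *
import sys
from scipy.spatial.transform import Rotation as R
st=sensors.state();r=R.from_quat(st["tool_rot"]);M=r.as_matrix()
print("t",st["t"],"pos",np.round(st["eef_pos"],4),"heading y",np.arctan2(M[1,1],M[0,1]).round(3),"z",M[:,2].round(3),"q",np.round(st["q"],2))
if len(sys.argv)>3:
    d=np.array(list(map(float,sys.argv[1:4])))-st["eef_pos"];print("units",(M.T@d/.025).round(2))
E
python3 d.py .4295 .3057 .045
```

```text
t 4.7 pos [0.4268 0.3045 0.1515] heading y 0.616 z [-0.003 -0.001 -1.   ] q [ 0.49  0.06  1.89 -0.    1.19 -0.13]
units [-0.03  0.13  4.26]
```

Emit:
{"api": "arm_command", "payload": {
  "targets": [
    [[0,0.1,1,0,0,0,1],[0,0,1,0,0,0,1],[0,0,1,0,0,0,1],[0,0,1,0,0,0,1],[0,0,0.65,0,0,0,1]]
  ]
}}

```text
t: 5.2
eef_pos: [0.4287, 0.3059, 0.0347]
tool_rot: [0.461, 0.887, -0.001, -0.001]
contact_force: [-0.0, 0.1, -0.2]
finger_gap: 0.0854
finger_force: 0.0
```

Emit:
{"api": "arm_command", "payload": {
  "targets": [
    [[0,0,0,0,0,0,1],[0,0,0,0,0,0,0],[0,0,0,0,0,0,0],[0,0,0,0,0,0,0],[0,0,0,0,0,0,0]]
  ]
}}

```text
t: 5.7
eef_pos: [0.4316, 0.3074, 0.0386]
tool_rot: [0.46, 0.888, 0.002, 0.001]
contact_force: [-0.9, 0.3, 5.3]
finger_gap: 0.0603
finger_force: 44.0
```

Emit:
{"api": "arm_command", "payload": {
  "targets": [
    [[0,0,0,0,0,0,0],[0,0,0,0,0,0,0],[0,0,0,0,0,0,0]]
  ]
}}

```text
t: 6.0
eef_pos: [0.4316, 0.3074, 0.0386]
tool_rot: [0.46, 0.888, 0.002, 0.001]
contact_force: [0.2, -0.2, 7.3]
finger_gap: 0.06
finger_force: 44.1
```

```bash
python3 d.py; python3 -c "
from h import *
s=snapshot('scene');cv2.imwrite('pics/g1.png',cv2.resize(s['img'][200:400,200:400,::-1],None,fx=3,fy=3))"
```

```text
t 6.0 pos [0.4316 0.3074 0.0386] heading y 0.616 z [ 0.003  0.002 -1.   ] q [ 0.49  0.22  1.95 -0.    0.97 -0.13]
```

View pics/g1.png

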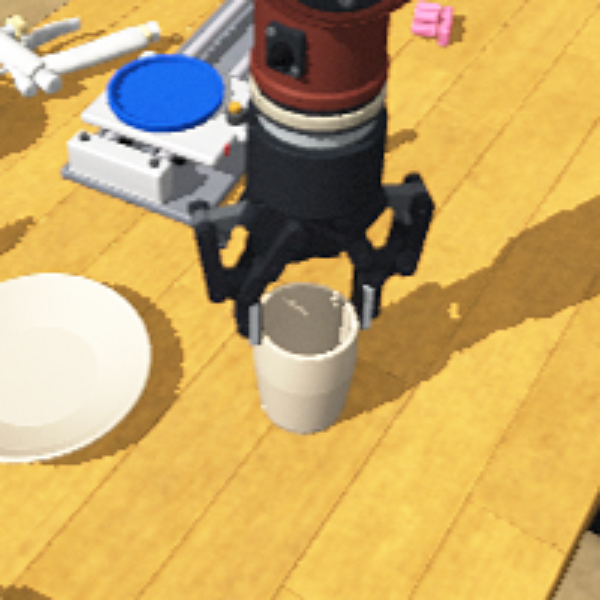

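The beaker is held between the pads with a 60 mm gap, at crop (305,350), and it stands upright. Next I lift it, carry it to the dish and tip it.

Emit:
{"api": "arm_command", "payload": {
  "targets": [
    [[0,0,-0.5,0,0,0,0],[0,0,-1,0,0,0,0],[0,0,-1,0,0,0,0],[-0.2,0.8,-1,0,0,0,0],[-0.3,1,-1,0,0,0,0]]
  ],
  "grip_force": 60
}}

```text
t: 6.55
eef_pos: [0.4723, 0.3219, 0.1496]
tool_rot: [0.459, 0.888, -0.001, -0.001]
contact_force: [1.1, 0.1, -1.3]
finger_gap: 0.0593
finger_force: 65.1
```

Emit:
{"api": "arm_command", "payload": {
  "targets": [
    [[-0.3,1,-1,0,0,0,0],[-0.3,1,-1,0,0,0,0],[-0.3,1,0,0,0,0,0],[-0.3,1,0,0,0,0,0],[0,0.8,0,0,0,0,0]]
  ]
}}

```text
t: 7.05
eef_pos: [0.5902, 0.3667, 0.199]
tool_rot: [0.46, 0.888, -0.0, -0.0]
contact_force: [0.2, 0.1, -2.8]
finger_gap: 0.0592
finger_force: 65.1
```

Emit:
{"api": "arm_command", "payload": {
  "targets": [
    [[0,0,0,-0.12,0,0,0],[0,0,0,-0.14,0,0,0],[0,0,0,-0.14,0,0,0],[0,0,0,-0.14,0,0,0],[0,0,0,-0.14,0,0,0]]
  ]
}}

```text
t: 7.55
eef_pos: [0.5882, 0.3668, 0.1995]
tool_rot: [0.433, 0.837, 0.298, 0.154]
contact_force: [-0.1, 1.8, -2.3]
finger_gap: 0.0589
finger_force: 65.5
```

Emit:
{"api": "arm_command", "payload": {
  "targets": [
    [[0,0,0,-0.12,0,0,0],[0,0,0,0,0,0,0],[0,0,0,0,0,0,0]]
  ]
}}

```text
t: 7.85
eef_pos: [0.5879, 0.3676, 0.198]
tool_rot: [0.424, 0.82, 0.342, 0.175]
contact_force: [0.3, -0.4, -1.9]
finger_gap: 0.059
finger_force: 65.5
```

```bash
python3 d.py; python3 -c "
from h import *
s=snapshot('scene');cv2.imwrite('pics/g2.png',cv2.resize(s['img'][180:400,130:380,::-1],None,fx=2.5,fy=2.5))"
```

```text
t 7.85 pos [0.5879 0.3676 0.198 ] heading y 0.616 z [ 0.577  0.412 -0.705] q [ 0.37 -0.02  2.08  0.52  0.35 -0.67]
```

View pics/g2.png

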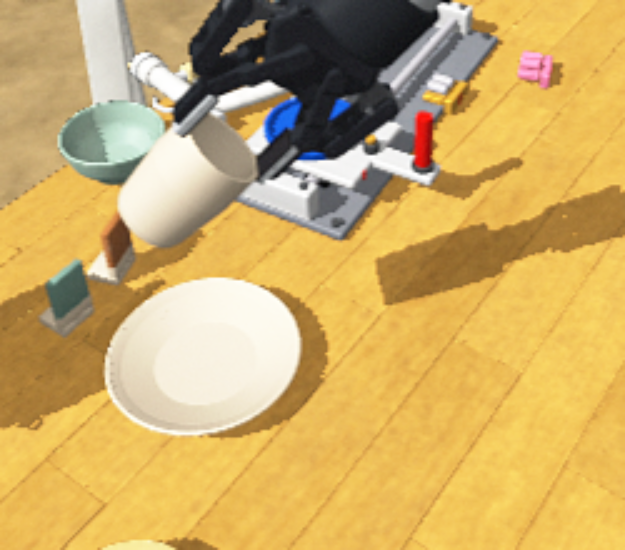

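The beaker is tipped about 45° with its mouth over the dish, at crop (215,150), and held securely. Next I right it and carry it over the seat.

Emit:
{"api": "arm_command", "payload": {
  "targets": [
    [[0,0,0,0,0,0,0],[0,0,0,0.14,0,0,0],[0,0,0,0.14,0,0,0],[0,0,0,0.14,0,0,0],[0,0,0,0.14,0,0,0]]
  ]
}}

```text
t: 8.4
eef_pos: [0.5914, 0.3702, 0.2033]
tool_rot: [0.454, 0.882, 0.111, 0.057]
contact_force: [1.6, 0.6, -2.2]
finger_gap: 0.059
finger_force: 65.5
```

Emit:
{"api": "arm_command", "payload": {
  "targets": [
    [[0,0,0,0.14,0,0,0],[0,0,0,0.1,0,0,0],[0,0,0,0,0,0,0],[0,0,0,0,0,0,0],[-1,-0.5,0,0,0,0,0]]
  ]
}}

```text
t: 8.9
eef_pos: [0.5923, 0.3445, 0.1992]
tool_rot: [0.456, 0.89, 0.007, 0.001]
contact_force: [-0.1, -2.2, -1.6]
finger_gap: 0.059
finger_force: 65.7
```

Emit:
{"api": "arm_command", "payload": {
  "targets": [
    [[-1,-0.5,0,0,0,0,0],[-1,-0.5,0,0,0,0,0],[-1,-0.5,0,0,0,0,0],[-1,-0.5,0,0,0,0,0],[-1,-0.5,0,0,0,0,0]]
  ]
}}

```text
t: 9.4
eef_pos: [0.6144, 0.2024, 0.1985]
tool_rot: [0.457, 0.889, 0.006, 0.001]
contact_force: [0.1, 0.2, -1.5]
finger_gap: 0.0591
finger_force: 65.7
```

Emit:
{"api": "arm_command", "payload": {
  "targets": [
    [[-1,-0.5,0,0,0,0,0],[-1,-0.5,1,0,0,0,0],[-1,-0.5,1,0,0,0,0],[-0.3,0,1,0,0,0,0],[0,0,0,0,0,0,0]]
  ]
}}

```text
t: 9.9
eef_pos: [0.6291, 0.1136, 0.118]
tool_rot: [0.458, 0.889, 0.003, -0.003]
contact_force: [-1.0, 0.5, -2.5]
finger_gap: 0.0598
finger_force: 65.7
```

```bash
python3 d.py .63 .113 .088
python3 - <<'E'
from h import *
s=snapshot('top');P=cloud(s);cv2.imwrite('pics/g3.png',cv2.resize(s['img'][130:270,200:400,::-1],None,fx=3.5,fy=3.5,interpolation=2))
H,S,V=cv2.split(cv2.cvtColor(s["img"],cv2.COLOR_RGB2HSV));m=(H>105)&(H<130)&(S>150)
m[:, :240]=0;m[:,330:]=0
u=np.argwhere(m);print(u.min(0),u.max(0))
s=snapshot('scene');cv2.imwrite('pics/g4.png',cv2.resize(s['img'][150:300,200:350,::-1],None,fx=4,fy=4,interpolation=2))
E
```

```text
t 9.9 pos [0.6291 0.1136 0.118 ] heading y 0.619 z [-0.001  0.008 -1.   ] q [ 0.06  0.33  1.64  0.01  1.17 -0.56]
units [-0.05  0.01  1.2 ]
[171 260] [184 297]
```

View pics/g4.png

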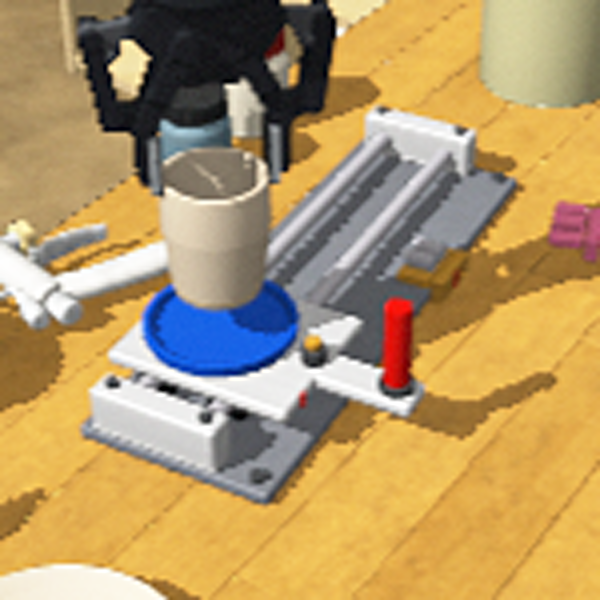

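The beaker hangs upright over the blue seat, with its foot at crop (215,300). I'm lowering it now.

Emit:
{"api": "arm_command", "payload": {
  "targets": [
    [[0,0,0.4,0,0,0,0],[0,0,0.3,0,0,0,0],[0,0,0.2,0,0,0,0],[0,0,0.2,0,0,0,0],[0,0,0,0,0,0,0]]
  ]
}}

```text
t: 10.5
eef_pos: [0.6323, 0.1162, 0.0933]
tool_rot: [0.457, 0.89, 0.005, -0.0]
contact_force: [0.4, -0.5, -2.7]
finger_gap: 0.0591
finger_force: 65.7
```

Emit:
{"api": "arm_command", "payload": {
  "targets": [
    [[-0.05,-0.1,0.1,0,0,0,0],[0,0,0.06,0,0,0,0],[0,0,0,0,0,0,0]]
  ]
}}

```text
t: 10.8
eef_pos: [0.6317, 0.1134, 0.0903]
tool_rot: [0.457, 0.889, 0.005, 0.0]
contact_force: [0.6, 0.3, -1.4]
finger_gap: 0.0589
finger_force: 65.7
```

Emit:
{"api": "arm_command", "payload": {
  "targets": [
    [[0,0,0.06,0,0,0,0],[0,0,0,0,0,0,0]]
  ]
}}

```text
t: 11.0
eef_pos: [0.6318, 0.1135, 0.0889]
tool_rot: [0.457, 0.889, 0.005, 0.0]
contact_force: [0.2, -0.5, -2.2]
finger_gap: 0.0589
finger_force: 65.7
```

Emit:
{"api": "arm_command", "payload": {
  "targets": [
    [[0,0,0.06,0,0,0,0],[0,0,0,0,0,0,0]]
  ]
}}

```text
t: 11.2
eef_pos: [0.6322, 0.1136, 0.0881]
tool_rot: [0.457, 0.89, 0.006, 0.001]
contact_force: [-1.1, 0.3, 0.8]
finger_gap: 0.0589
finger_force: 66.1
```

Emit:
{"api": "arm_command", "payload": {
  "targets": [
    [[0,0,0.05,0,0,0,0],[0,0,0,0,0,0,0]]
  ]
}}

```text
t: 11.4
eef_pos: [0.6325, 0.1135, 0.088]
tool_rot: [0.457, 0.89, 0.005, 0.001]
contact_force: [-2.1, 0.0, 6.3]
finger_gap: 0.0592
finger_force: 66.7
```

Emit:
{"api": "arm_command", "payload": {
  "targets": [
    [[0,0,0,0,0,0,0.75],[0,0,0,0,0,0,1],[0,0,0,0,0,0,1],[0,0,0,0,0,0,1],[0,0,0,0,0,0,1]]
  ]
}}

```text
t: 11.9
eef_pos: [0.6318, 0.1136, 0.086]
tool_rot: [0.457, 0.89, 0.005, 0.0]
contact_force: [0.5, -0.5, 0.3]
finger_gap: 0.0855
finger_force: 0.0
```

Emit:
{"api": "arm_command", "payload": {
  "targets": [
    [[0,0,-0.4,0,0,0,1],[0,0,-1,0,0,0,1],[0,0,-1,0,0,0,1],[0,0,-1,0,0,0,1],[0,0,-1,0,0,0,1]]
  ]
}}

```text
t: 12.4
eef_pos: [0.6314, 0.1126, 0.1981]
tool_rot: [0.457, 0.89, 0.006, 0.001]
contact_force: [1.0, 0.0, -0.1]
finger_gap: 0.0856
finger_force: 0.0
```

Emit:
{"api": "arm_command", "payload": {
  "targets": [
    [[0,0,-0.6,0,0,0,1],[0,0,0,0,0,0,1]]
  ]
}}

```text
t: 12.6
eef_pos: [0.6334, 0.1126, 0.2152]
tool_rot: [0.457, 0.889, 0.007, 0.003]
contact_force: [-0.4, 0.1, 0.8]
finger_gap: 0.0854
finger_force: 0.0
```

```bash
python3 d.py .5117 .1198 .19
python3 - <<'E'
from h import *
s=snapshot('scene');cv2.imwrite('pics/g5.png',cv2.resize(s['img'][150:300,200:350,::-1],None,fx=4,fy=4,interpolation=2))
E
```

```text
t 12.6 pos [0.6334 0.1126 0.2152] heading y 0.622 z [ 0.012  0.01  -1.   ] q [ 0.06  0.24  1.57  0.01  1.33 -0.56]
units [ 3.07 -3.8   0.95]
```

View pics/g5.png

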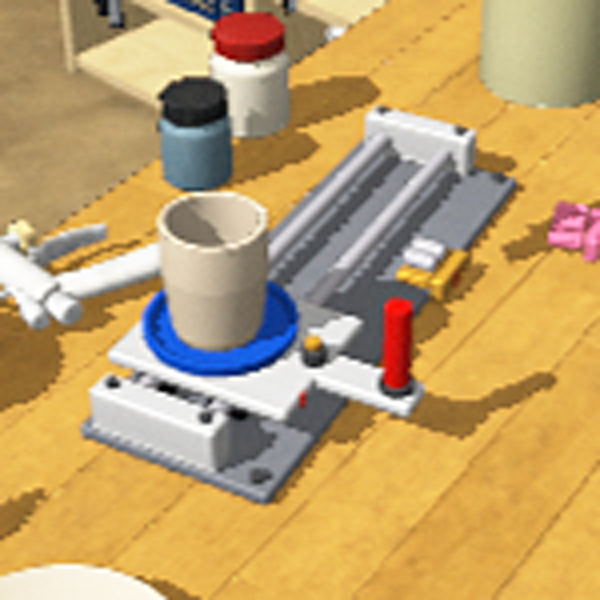

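The beaker stands released and centred in the blue seat at crop (213,275). Next is the handle.

Emit:
{"api": "arm_command", "payload": {
  "targets": [
    [[0.8,-1,0,0,0,0,1],[0.8,-1,0,0,0,0,1],[0.8,-1,0,0,0,0,1],[0.7,-0.8,0,0,0,0,1],[0,0,0,0,0,-0.15,1]]
  ]
}}

```text
t: 13.15
eef_pos: [0.5039, 0.1203, 0.2075]
tool_rot: [0.387, 0.922, 0.004, -0.002]
contact_force: [1.1, -0.9, -0.4]
finger_gap: 0.0856
finger_force: 0.0
```

Emit:
{"api": "arm_command", "payload": {
  "targets": [
    [[0,0,0.2,0,0,-0.15,1],[0,0,0.2,0,0,-0.15,1],[0,0,0.2,0,0,-0.15,1],[0,0,0.2,0,0,-0.15,1],[0,0,0.2,0,0,-0.14,1]]
  ]
}}

```text
t: 13.65
eef_pos: [0.5074, 0.1202, 0.183]
tool_rot: [0.027, 1.0, 0.004, 0.001]
contact_force: [-0.6, 0.7, 0.7]
finger_gap: 0.0858
finger_force: 0.0
```

Emit:
{"api": "arm_command", "payload": {
  "targets": [
    [[0,0,0,0,0,0,1]]
  ]
}}

```text
t: 13.75
eef_pos: [0.5068, 0.1201, 0.1825]
tool_rot: [0.03, 1.0, 0.004, -0.0]
contact_force: [-0.6, -0.6, -0.1]
finger_gap: 0.0853
finger_force: 0.0
```

```bash
python3 d.py .5117 .1198 .067
```

```text
t 13.75 pos [0.5068 0.1201 0.1825] heading y 1.512 z [-0.     0.009 -1.   ] q [ 0.09  0.01  1.88  0.01  1.25 -1.42]
units [-0.2  -0.04  4.62]
```

Emit:
{"api": "arm_command", "payload": {
  "targets": [
    [[-0.2,0,1,0,0,0,1],[0,0,1,0,0,0,1],[0,0,1,0,0,0,1],[0,0,1,0,0,0,1],[0,0,0.6,0,0,0,1]]
  ],
  "grip_force": 50
}}

```text
t: 14.25
eef_pos: [0.5122, 0.1208, 0.0676]
tool_rot: [0.031, 1.0, 0.004, 0.0]
contact_force: [0.6, -0.2, -0.4]
finger_gap: 0.0855
finger_force: 0.0
```

Emit:
{"api": "arm_command", "payload": {
  "targets": [
    [[0,0,0,0,0,0,0.6],[0,0,0,0,0,0,0.3],[0,0,0,0,0,0,0],[0,0,0,0,0,0,0],[0,0,0,0,0,0,0]]
  ]
}}

```text
t: 14.75
eef_pos: [0.5158, 0.121, 0.0721]
tool_rot: [0.029, 1.0, 0.005, 0.004]
contact_force: [-3.0, 0.3, 8.3]
finger_gap: 0.0129
finger_force: 49.9
```

Emit:
{"api": "arm_command", "payload": {
  "targets": [
    [[0,0,0,0,0,0,0],[0,0,0,0,0,0,0],[0,0,0,0,0,0,0]]
  ]
}}

```text
t: 15.05
eef_pos: [0.5158, 0.121, 0.0722]
tool_rot: [0.03, 1.0, 0.005, 0.004]
contact_force: [-0.1, -1.9, 6.2]
finger_gap: 0.0124
finger_force: 48.8
```

```bash
python3 d.py
python3 - <<'E'
from h import *
a,s=snapshot('scene'),snapshot('top')
o=np.hstack([cv2.resize(a['img'][170:270,210:310],None,fx=4,fy=4),cv2.resize(s['img'][140:240,250:350],None,fx=4,fy=4)])
cv2.imwrite('pics/g6.png',o[...,::-1])
E
```

```text
t 15.05 pos [0.5158 0.121  0.0722] heading y 1.512 z [ 0.008  0.009 -1.   ] q [ 0.09  0.16  1.94  0.01  1.03 -1.42]
```

View pics/g6.png

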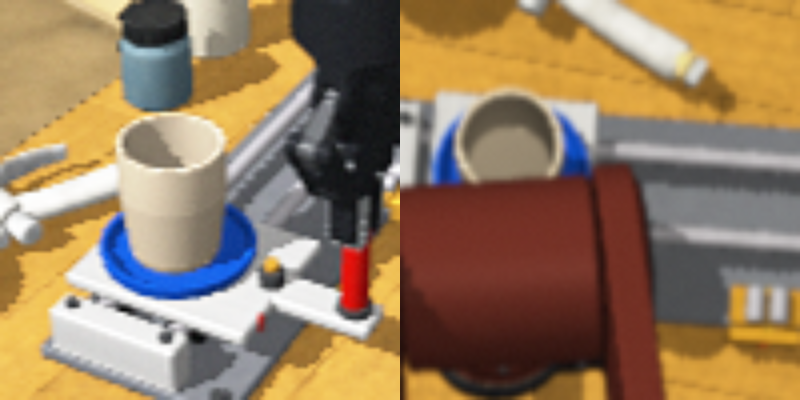

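The fingers grip the red handle at crop (355,215), and the beaker still stands upright in its seat. Now I slide, at first short of the pin; the estimated travel to the notch is 160 mm.

Emit:
{"api": "arm_command", "payload": {
  "targets": [
    [[0,-0.1,0,0,0,0,0],[0,-0.2,0,0,0,0,0],[0,-0.3,0,0,0,0,0],[0,-0.4,0,0,0,0,0],[0,-0.4,0,0,0,0,0]]
  ]
}}

```text
t: 15.65
eef_pos: [0.5139, 0.0869, 0.0722]
tool_rot: [0.03, 1.0, 0.006, 0.004]
contact_force: [-1.5, 1.4, 7.3]
finger_gap: 0.0124
finger_force: 49.1
```

Emit:
{"api": "arm_command", "payload": {
  "targets": [
    [[0,-0.4,0,0,0,0,0],[0,-0.4,0,0,0,0,0],[0,-0.4,0,0,0,0,0],[0,-0.4,0,0,0,0,0],[0,-0.4,0,0,0,0,0]]
  ]
}}

```text
t: 16.15
eef_pos: [0.5111, 0.0367, 0.0721]
tool_rot: [0.03, 1.0, 0.006, 0.004]
contact_force: [-2.4, 1.4, 9.3]
finger_gap: 0.0118
finger_force: 49.4
```

Emit:
{"api": "arm_command", "payload": {
  "targets": [
    [[0,-0.4,0,0,0,0,0],[0,-0.4,0,0,0,0,0],[0,-0.3,0,0,0,0,0],[0,-0.2,0,0,0,0,0],[0,-0.1,0,0,0,0,0]]
  ]
}}

```text
t: 16.65
eef_pos: [0.5091, 0.0013, 0.0721]
tool_rot: [0.03, 1.0, 0.005, 0.004]
contact_force: [-3.3, 2.2, 11.5]
finger_gap: 0.0121
finger_force: 49.6
```

```bash
python3 d.py
python3 - <<'E'
from h import *
a,s=snapshot('scene'),snapshot('top')
o=np.hstack([cv2.resize(a['img'][150:250,220:320],None,fx=4,fy=4),cv2.resize(s['img'][140:240,270:370],None,fx=4,fy=4)])
cv2.imwrite('pics/g7.png',o[...,::-1])
H,S,V=cv2.split(cv2.cvtColor(s["img"],cv2.COLOR_RGB2HSV));m=(H>105)&(H<130)&(S>150);m[:,:240]=0
c=max(cv2.findContours(m.astype(np.uint8),0,1)[0],key=cv2.contourArea)[:,0]
w=np.array([plane(s,u,v,.052)[:2] for u,v in c]);(x,y),r=cv2.minEnclosingCircle(w.astype(np.float32));yaw=-.055
print("seat",x,y,r,"rail y",-np.sin(yaw)*x+np.cos(yaw)*y)
E
```

```text
t 16.65 pos [0.5091 0.0013 0.0721] heading y 1.511 z [ 0.008  0.01  -1.   ] q [-0.14  0.12  1.99  0.01  1.02 -1.66]
seat 0.6285088062286377 0.023225819692015648 0.034166622906923294 rail y 0.05774125844722189
```

View pics/g7.png

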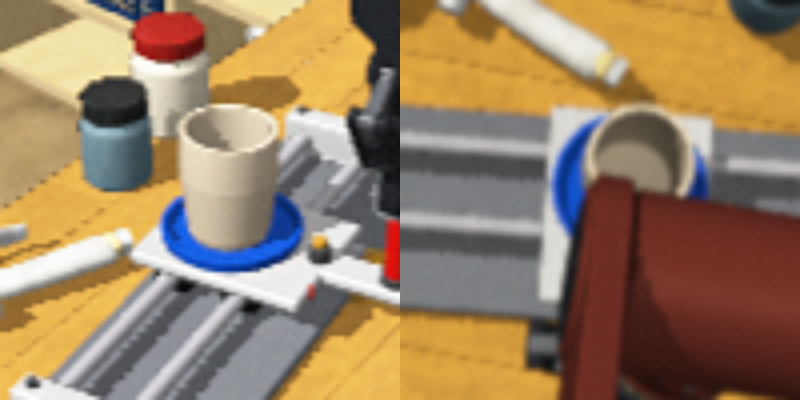

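The carriage has slid 120 mm and the beaker stands steady at crop (228,180). I'll relieve the vertical preload and then creep to the pin.

Emit:
{"api": "arm_command", "payload": {
  "targets": [
    [[0.06,-0.1,-0.1,0,0,0,0],[0,-0.2,-0.1,0,0,0,0],[0,-0.2,-0.05,0,0,0,0],[0,-0.1,0,0,0,0,0],[0,0,0,0,0,0,0]]
  ]
}}

```text
t: 17.25
eef_pos: [0.5082, -0.014, 0.0727]
tool_rot: [0.03, 1.0, 0.005, 0.007]
contact_force: [16.1, -1.1, -23.4]
finger_gap: 0.0119
finger_force: 49.3
```

Emit:
{"api": "arm_command", "payload": {
  "targets": [
    [[0,-0.1,0,0,0,0,0],[0,0,0,0,0,0,0]]
  ]
}}

```text
t: 17.45
eef_pos: [0.5082, -0.0162, 0.0727]
tool_rot: [0.03, 1.0, 0.005, 0.007]
contact_force: [15.1, -1.0, -22.9]
finger_gap: 0.0121
finger_force: 49.3
```

Emit:
{"api": "arm_command", "payload": {
  "targets": [
    [[0,-0.1,0,0,0,0,0],[0,0,0,0,0,0,0]]
  ]
}}

```text
t: 17.65
eef_pos: [0.508, -0.0187, 0.0727]
tool_rot: [0.03, 1.0, 0.005, 0.007]
contact_force: [15.6, 0.7, -23.2]
finger_gap: 0.0122
finger_force: 49.3
```

Emit:
{"api": "arm_command", "payload": {
  "targets": [
    [[0,-0.1,0,0,0,0,0],[0,0,0,0,0,0,0]]
  ]
}}

```text
t: 17.85
eef_pos: [0.5079, -0.0211, 0.0727]
tool_rot: [0.03, 1.0, 0.005, 0.007]
contact_force: [15.5, -0.0, -23.1]
finger_gap: 0.0119
finger_force: 49.3
```

Emit:
{"api": "arm_command", "payload": {
  "targets": [
    [[0,-0.1,0,0,0,0,0],[0,0,0,0,0,0,0]]
  ]
}}

```text
t: 18.05
eef_pos: [0.5077, -0.0236, 0.0727]
tool_rot: [0.03, 1.0, 0.005, 0.007]
contact_force: [15.4, 0.6, -22.4]
finger_gap: 0.0121
finger_force: 49.3
```

Emit:
{"api": "arm_command", "payload": {
  "targets": [
    [[-0.04,0,0.1,0,0,0,0],[0,0,0.06,0,0,0,0],[0,0,0,0,0,0,0]]
  ]
}}

```text
t: 18.35
eef_pos: [0.5077, -0.0237, 0.0723]
tool_rot: [0.03, 1.0, 0.005, 0.005]
contact_force: [5.3, 1.1, -0.0]
finger_gap: 0.0119
finger_force: 52.0
```

Emit:
{"api": "arm_command", "payload": {
  "targets": [
    [[0,-0.08,0,0,0,0,0],[0,0,0,0,0,0,0]]
  ]
}}

```text
t: 18.55
eef_pos: [0.5076, -0.0258, 0.0723]
tool_rot: [0.03, 1.0, 0.005, 0.005]
contact_force: [5.4, 0.5, -2.0]
finger_gap: 0.0117
finger_force: 52.0
```

Emit:
{"api": "arm_command", "payload": {
  "targets": [
    [[0,-0.08,0,0,0,0,0],[0,0,0,0,0,0,0]]
  ]
}}

```text
t: 18.75
eef_pos: [0.5075, -0.0276, 0.0723]
tool_rot: [0.03, 1.0, 0.005, 0.005]
contact_force: [7.0, 1.2, -2.3]
finger_gap: 0.0118
finger_force: 52.0
```

Emit:
{"api": "arm_command", "payload": {
  "targets": [
    [[0,-0.08,0,0,0,0,0],[0,0,0,0,0,0,0]]
  ]
}}

```text
t: 18.95
eef_pos: [0.5075, -0.0282, 0.0723]
tool_rot: [0.03, 1.0, 0.006, 0.005]
contact_force: [6.3, 5.0, -1.3]
finger_gap: 0.0122
finger_force: 52.0
```

Emit:
{"api": "arm_command", "payload": {
  "targets": [
    [[0,-0.08,0,0,0,0,0],[0,0,0,0,0,0,0]]
  ]
}}

```text
t: 19.15
eef_pos: [0.5074, -0.0285, 0.0723]
tool_rot: [0.031, 0.999, 0.008, 0.005]
contact_force: [7.8, 9.6, -1.3]
finger_gap: 0.012
finger_force: 52.0
```

Run:
```python
from h import *
a=snapshot('scene');s=snapshot('top')
o=np.hstack([cv2.resize(a['img'][160:235,270:345],None,fx=5,fy=5,interpolation=2),cv2.resize(s['img'][170:245,310:385],None,fx=5,fy=5,interpolation=2)])
cv2.imwrite('pics/g8.png',o[...,::-1])
```

View pics/g8.png

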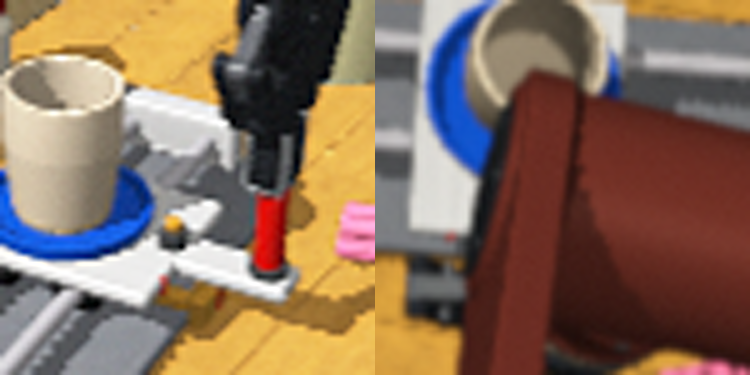

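The first pin is met at y ≈ -0.028, so the notch should be at y ≈ -0.0427. The beaker is steady at crop (65,150). I'll push on in small steps.

Emit:
{"api": "arm_command", "payload": {
  "targets": [
    [[0,-0.06,0,0,0,0,0],[0,0,0,0,0,0,0]]
  ]
}}

```text
t: 19.45
eef_pos: [0.5074, -0.0291, 0.0723]
tool_rot: [0.031, 0.999, 0.009, 0.006]
contact_force: [6.8, 11.5, -0.4]
finger_gap: 0.0121
finger_force: 52.0
```

Emit:
{"api": "arm_command", "payload": {
  "targets": [
    [[0,-0.06,0,0,0,0,0],[0,0,0,0,0,0,0]]
  ]
}}

```text
t: 19.65
eef_pos: [0.5072, -0.032, 0.0723]
tool_rot: [0.03, 1.0, 0.007, 0.006]
contact_force: [6.4, 5.4, -0.3]
finger_gap: 0.0117
finger_force: 52.0
```

Emit:
{"api": "arm_command", "payload": {
  "targets": [
    [[0,-0.08,0,0,0,0,0],[0,0,0,0,0,0,0]]
  ]
}}

```text
t: 19.85
eef_pos: [0.507, -0.0358, 0.0723]
tool_rot: [0.03, 1.0, 0.005, 0.005]
contact_force: [5.7, 2.5, -1.7]
finger_gap: 0.0122
finger_force: 52.0
```

Emit:
{"api": "arm_command", "payload": {
  "targets": [
    [[0,-0.08,0,0,0,0,0],[0,0,0,0,0,0,0]]
  ]
}}

```text
t: 20.05
eef_pos: [0.5069, -0.0387, 0.0723]
tool_rot: [0.03, 1.0, 0.005, 0.005]
contact_force: [6.5, -0.1, -0.6]
finger_gap: 0.0124
finger_force: 52.0
```

Emit:
{"api": "arm_command", "payload": {
  "targets": [
    [[0,-0.08,0,0,0,0,0],[0,0,0,0,0,0,0]]
  ]
}}

```text
t: 20.25
eef_pos: [0.5067, -0.0413, 0.0723]
tool_rot: [0.029, 1.0, 0.004, 0.005]
contact_force: [5.1, -0.6, -0.9]
finger_gap: 0.0115
finger_force: 52.0
```

Emit:
{"api": "arm_command", "payload": {
  "targets": [
    [[0,-0.05,0,0,0,0,0],[0,0,0,0,0,0,0],[0,0,0,0,0,0,0]]
  ]
}}

```text
t: 20.55
eef_pos: [0.5067, -0.0421, 0.0723]
tool_rot: [0.03, 1.0, 0.005, 0.005]
contact_force: [5.4, 0.8, -0.9]
finger_gap: 0.0121
finger_force: 52.0
```

Emit:
{"api": "arm_command", "payload": {
  "targets": [
    [[0,0,0,0,0,0,0],[0,0,0,0,0,0,0],[0,0,0,0,0,0,0]]
  ]
}}

```text
t: 20.85
eef_pos: [0.5067, -0.0421, 0.0723]
tool_rot: [0.03, 1.0, 0.005, 0.005]
contact_force: [6.1, 0.3, -1.3]
finger_gap: 0.0119
finger_force: 52.0
```

Emit:
{"api": "arm_command", "payload": {
  "targets": [
    [[0,-0.08,0,0,0,0,0],[0,0,0,0,0,0,0],[0,0,0,0,0,0,0]]
  ]
}}

```text
t: 21.15
eef_pos: [0.5067, -0.0427, 0.0723]
tool_rot: [0.03, 1.0, 0.006, 0.005]
contact_force: [6.5, 4.1, -1.0]
finger_gap: 0.0123
finger_force: 52.1
```

Emit:
{"api": "arm_command", "payload": {
  "targets": [
    [[0,-0.05,0,0,0,0,0],[0,0,0,0,0,0,0]]
  ]
}}

```text
t: 21.35
eef_pos: [0.5066, -0.0429, 0.0723]
tool_rot: [0.03, 1.0, 0.007, 0.005]
contact_force: [5.8, 7.2, 0.1]
finger_gap: 0.0121
finger_force: 52.1
```

The second pin holds the carriage at y ≈ -0.0428, so the ball is in the notch. I'll back off the probe, check the beaker and hand in.

Emit:
{"api": "arm_command", "payload": {
  "targets": [
    [[0,0.09,0,0,0,0,0],[0,0,0,0,0,0,0],[0,0,0,0,0,0,0],[0,0,0,0,0,0,0]]
  ]
}}

```text
t: 21.75
eef_pos: [0.5067, -0.0426, 0.0723]
tool_rot: [0.03, 1.0, 0.005, 0.005]
contact_force: [6.5, 1.3, -0.9]
finger_gap: 0.0119
finger_force: 52.1
```

Run:
```python
from h import *
s=snapshot('top');P=cloud(s);Z=P[...,2]
m=(Z>.118)&(Z<.138)&(abs(P[...,0]-.62)<.06)&(abs(P[...,1]+.05)<.06)
H,S,V=cv2.split(cv2.cvtColor(s["img"],cv2.COLOR_RGB2HSV));m&=(S<110)
print("rim pts",m.sum(),P[m].mean(0),P[m].min(0),P[m].max(0))
st=sensors.state();print(st["eef_pos"],st["contact_force"],st["finger_force"],max(abs(np.array(st["qvel"]))))
print(arm.sign_off())
```

```text
rim pts 135 [ 0.63018483 -0.0443025   0.12540751] [ 0.59641205 -0.07643491  0.1181014 ] [ 0.65261151 -0.01568274  0.13168792]
[ 0.50665466 -0.04254555  0.07231016] [ 5.77601587  1.42416078 -0.91002096] 52.051926255226135 0.0022426497438795177
the job is handed in; nothing more can be done
None
```

I tipped the beaker over the dish, stood it in the seat and slid the carriage until the ball sat in the notch between the two pins; I signed off at about 21.8 s, still gripping the handle, but the sign-off gave no verdict.

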